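Sort the loaded die tins from the empty ones by weight

TASK

Four closed tins for extruder dies look exactly alike, but two still hold a heavy stack of steel dies and two are as good as empty: feel which is which by lifting them. Stand the two heavy tins upright on the floor of the blue tray and the two light ones upright on the floor of the yellow tray. Lower every tin until it rests before letting go, never tip or drop one, and leave the dough pot, the metal cutter and the dye cup where they are.

Things in the scene. Friction and masses are not known exactly. Their poses are not given: they have to be found in the camera images.
- tin_a: closed upright round tin, 52 mm diameter, 80 mm tall, bare aluminium with a grey band and a white knurled lid of the same diameter; straight sides, may be gripped at any height and any yaw. All four tins look alike: two are heavy (0.37 to 0.55 kg in all, loose metal stack inside) and two light (about 0.1 kg); which are which changes every time and can only be felt. Origin: centre of its underside, z up.
- tin_b: closed upright round tin, 52 mm diameter, 80 mm tall, bare aluminium with a grey band and a white knurled lid of the same diameter; straight sides, may be gripped at any height and any yaw. All four tins look alike: two are heavy (0.37 to 0.55 kg in all, loose metal stack inside) and two light (about 0.1 kg); which are which changes every time and can only be felt. Origin: centre of its underside, z up.
- tin_c: closed upright round tin, 52 mm diameter, 80 mm tall, bare aluminium with a grey band and a white knurled lid of the same diameter; straight sides, may be gripped at any height and any yaw. All four tins look alike: two are heavy (0.37 to 0.55 kg in all, loose metal stack inside) and two light (about 0.1 kg); which are which changes every time and can only be felt. Origin: centre of its underside, z up.
- tin_d: closed upright round tin, 52 mm diameter, 80 mm tall, bare aluminium with a grey band and a white knurled lid of the same diameter; straight sides, may be gripped at any height and any yaw. All four tins look alike: two are heavy (0.37 to 0.55 kg in all, loose metal stack inside) and two light (about 0.1 kg); which are which changes every time and can only be felt. Origin: centre of its underside, z up.
- blue_tray: Blue shallow tray fixed to the table, 110 mm (its x) by 160 mm (its y) outside, floor 4 mm thick, walls 4 mm thick and 18 mm high (rim bead to 21 mm); takes two tins side by side along its y, for example 40 mm either side of the centre. Origin: centre of its underside, z up; it is turned by up to 0.2 rad either way. For the heavy tins.
- yellow_tray: Yellow shallow tray fixed to the table, 110 mm (its x) by 160 mm (its y) outside, floor 4 mm thick, walls 4 mm thick and 18 mm high (rim bead to 21 mm); takes two tins side by side along its y, for example 40 mm either side of the centre. Origin: centre of its underside, z up; it is turned by up to 0.2 rad either way. For the light tins.
- pot: bystander: dried dough pot with noodle-like hair, 56 x 57 x 63 mm, loose. Origin: middle of its underside.
- cutter: bystander: bare metal pastry cutter ring, 58 x 56 x 23 mm, loose. Origin: middle of its underside.
- cup: bystander: small white cup with red dye paste, 62 mm across, 32 mm tall, loose. Origin: middle of its underside.
There are look-alikes about, which are no part of the job. What is shaped like the tin_d but red is not meant.

How it is judged (in metres and radians):
At the end, for the whole second after the job is handed in: Every tin stands at rest, upright within 0.1 rad, on a tray's floor with its centre inside the walls (45 mm along the tray's x, 70 mm along its y, underside below 9 mm): the tins in the blue tray press on it with over 2.2 N (heavy), those in the yellow tray with 0.3 to 2.2 N (light) (((x of tin_a in the frame of blue_tray between -0.045 and 0.045 m and y of tin_a in the frame of blue_tray between -0.07 and 0.07 m and z of tin_a in the frame of blue_tray below 0.009 m and contact force between tin_a and blue_tray above 2.2 N) or (x of tin_a in the frame of yellow_tray between -0.045 and 0.045 m and y of tin_a in the frame of yellow_tray between -0.07 and 0.07 m and z of tin_a in the frame of yellow_tray below 0.009 m and contact force between tin_a and yellow_tray between 0.3 and 2.2 N)) and angle between each of tin_a, tin_b, tin_c, tin_d's own z axis and vertical below 0.1 rad and linear speed of each of tin_a, tin_b, tin_c, tin_d below 0.03 m/s and ((x of tin_b in the frame of blue_tray between -0.045 and 0.045 m and y of tin_b in the frame of blue_tray between -0.07 and 0.07 m and z of tin_b in the frame of blue_tray below 0.009 m and contact force between tin_b and blue_tray above 2.2 N) or (x of tin_b in the frame of yellow_tray between -0.045 and 0.045 m and y of tin_b in the frame of yellow_tray between -0.07 and 0.07 m and z of tin_b in the frame of yellow_tray below 0.009 m and contact force between tin_b and yellow_tray between 0.3 and 2.2 N)) and ((x of tin_c in the frame of blue_tray between -0.045 and 0.045 m and y of tin_c in the frame of blue_tray between -0.07 and 0.07 m and z of tin_c in the frame of blue_tray below 0.009 m and contact force between tin_c and blue_tray above 2.2 N) or (x of tin_c in the frame of yellow_tray between -0.045 and 0.045 m and y of tin_c in the frame of yellow_tray between -0.07 and 0.07 m and z of tin_c in the frame of yellow_tray below 0.009 m and contact force between tin_c and yellow_tray between 0.3 and 2.2 N)) and ((x of tin_d in the frame of blue_tray between -0.045 and 0.045 m and y of tin_d in the frame of blue_tray between -0.07 and 0.07 m and z of tin_d in the frame of blue_tray below 0.009 m and contact force between tin_d and blue_tray above 2.2 N) or (x of tin_d in the frame of yellow_tray between -0.045 and 0.045 m and y of tin_d in the frame of yellow_tray between -0.07 and 0.07 m and z of tin_d in the frame of yellow_tray below 0.009 m and contact force between tin_d and yellow_tray between 0.3 and 2.2 N))); the robot touches nothing.
It fails at once if a tin is tipped over (more than 0.6 rad) (angle between any of tin_a, tin_b, tin_c, tin_d's own z axis and vertical above 0.6 rad).
It fails at once if a tin is dropped: out of the fingers it moves faster than 0.5 m/s (a fall of over 13 mm) ((contact force between the fingers and tin_a below 0.05 N and linear speed of tin_a above 0.5 m/s) or (contact force between the fingers and tin_b below 0.05 N and linear speed of tin_b above 0.5 m/s) or (contact force between the fingers and tin_c below 0.05 N and linear speed of tin_c above 0.5 m/s) or (contact force between the fingers and tin_d below 0.05 N and linear speed of tin_d above 0.5 m/s)).
It fails at once if the pot, the cutter or the cup is moved by more than 30 mm (distance of any of pot, cutter, cup from where it was at the start of the episode above 0.03 m).
It also fails if it takes over 69 s, if anything falls off the work surface, if the arm or the gripper's body presses on something with over 40 N, if the wrist force passes 120 N, or if a joint passes its speed limit or range.

ROBOT

A 7-joint arm with a two-finger parallel gripper is mounted at the origin on the work surface; the furniture and walls round the work are solid. World frame = base frame: x ahead of the robot, y to its left, z up, the work surface at z = 0. Lengths are in mm, angles in rad, forces in N, time in s.
With the tool pointing down it reaches from about 400 to 875 mm from the base axis. Payload 6.5 kg.
Tool frame: the origin (TCP) lies at the very end of the fingers, on their centre line; the grasp point (between the pads) lies behind it (grip_depth is the z of the grasp point in the tool frame, in mm); z points along the fingers, y is the direction in which the jaws open and shut (so a half turn about z gives the same grasp; the last joint's range is limited). The gripper opens to 88 mm and grips with 3 to 60 N. Pads are 18 mm wide; open, the fingers measure 123 mm over their backs; the gripper's body (75 mm by 187 mm) begins 45 mm behind the grasp point.
Start: joints at [1.073, 0.536, -0.004, 1.538, 0.003, 1.067, -0.071], TCP at [272.024, -590.333, 238.716] pointing down, gripper open.
Joint ranges: [-2.7, 2.7], [-0.37, 2.16], [-1.27, 1.26], [0.24, 2.4], [-1.31, 4.45], [0.19, 1.91], [-2.76, 2.76]. Speed limits (rad/s): [2.39, 2.39, 3.14, 3.14, 3.14, 3.14, 3.14].

INTERFACE

Orientations are given as [roll, pitch, yaw] about the fixed x, y, z axes, in that order (R = Rz(yaw) Ry(pitch) Rx(roll)).
In Python, from plant import get_obs, grab_frame, sign_off, grip_depth gives the robot as it stands. The module is installed in compiled form; this text tells all that it offers.
- The arm moves only by the tool servo_tool, never from a script. Its arguments are lists of equal length, an entry for each row: "claw": the opening, from 0 (shut) to 1 (fully open); "translation": the shift along the tool's x, y, z in mm, a list of three; "yaw": the turn about the tool's z in rad. In form: {"claw": [claw, ...], "translation": [[tx, ty, tz], ...], "yaw": [yaw, ...]}. A call has 1 to 20 rows; each row is the pose to reach, as a shift and turn from the pose commanded when the call began, along the tool's axes at that moment; what a row does not reach only later rows make up. A row lasts 1/12 s, in which the tool goes at most 41.7 mm and 7.16 degrees, less where a joint would pass 70% of its speed; a pose out of reach is approached as far as the arm can. A call with a gripper value outside its range is refused whole. The fingers move at their own pace and stop on an object; "force" is the grip in N (left out, the last holds). Time passes only in rows, so rows that repeat a pose let the fingers close. It gives the time, the measured TCP pose, the force and the opening at its end, in the units of the state.
- get_obs(): the state, without advancing time (a new reading comes with each control period).
- grab_frame(name): name is "side" or "top" or "wrist"; returns a dict with "color" (480x640x3 uint8, red, green, blue), "intrinsics" (3x3 intrinsics, pixels), "dist_coeffs" ([k1, k2, p1, p2, k3] as OpenCV has them; the pictures are not rectified), "position" and "rotation" of the camera in the world. Camera axes: x right, y down, z forward; pixel columns grow to the right and rows downward; lengths in mm; the calibration is good to about 2 mm. A picture is of the moment at which its call begins. There is no depth.
- sign_off(): hands the job in, once; it reports no verdict.
The state is a dict: "t": time; "q": joint angles; "qvel": joint speeds; "joint_torque": joint torques, N m; "eef_pos": TCP position; "tool_rot": TCP orientation; "contact_force": force on the tool from outside, world axes, zero at the start; "ft_torque": the same for the moment, N m; "grip_width": finger opening in mm.
Only numpy, scipy, OpenCV 4.12 (cv2) and the standard library are available. Lean on these libraries where they do the work, as an engineer would, in place of code of your own. Each camera call takes 0.05 s, during which the arm holds its last target.

## Working session

There is one attempt and no reset: what is moved stays moved. The work goes in short steps, Python scripts to look and compute and a tool call to move; the robot and the scene stay as the last step left them, time stands still between calls to the robot, and variables do not carry over. Pictures are saved under pics/ and viewed, and the job is handed in when it is done.

Besides the shell and the picture viewer there is one more tool, called after "Emit:" as a command line: name --pt "numbers of a row" for each row, then --argument value for the rest. servo_tool: Moves the arm, as the interface text tells. Its arguments: {"type":"object","properties":{"claw":{"type":"array"},"translation":{"type":"array"},"yaw":{"type":"array"},"force":{"type":"number"}},"required":["claw","translation","yaw"]}

```bash
mkdir -p pics; python3 - <<'E'
from plant import *
import cv2
print(get_obs(), grip_depth)
for n in ["side","top","wrist"]:
    f=grab_frame(n); cv2.imwrite(f"pics/{n}0.png",f["color"][:,:,::-1])
    print(n,f["intrinsics"],f["dist_coeffs"],f["position"],f["rotation"])
E
```

```text
{'t': 0.0, 'q': array([ 1.07279179,  0.53716713, -0.0044366 ,  1.53881954,  0.00259588,
        1.06734459, -0.07121322]), 'qvel': array([ 0.00028143, -0.00056461,  0.00133036,  0.00033509, -0.00062246,
        0.00145865,  0.00047825]), 'joint_torque': array([-1.77648162e-04, -5.70992124e+01,  9.90765095e-01, -2.51611358e+01,
       -5.62742015e-02,  1.78394892e-02,  1.25029155e-04]), 'eef_pos': array([ 271.7628473 , -589.79421416,  237.85938802]), 'tool_rot': array([-3.13986429e+00,  1.24690981e-04,  4.31859513e-01]), 'contact_force': array([ 0.60249022, -0.34949843,  0.48866446]), 'ft_torque': array([ 0.0231221 ,  0.01338912, -0.02348058]), 'grip_width': 88.34090351709305} -18.700000000000003
side [[582.24107784   0.         313.54009971]
 [  0.         582.24107784 238.19123202]
 [  0.           0.           1.        ]] [-0.00883526  0.          0.          0.          0.        ] [1653.03710183 -591.91304234  723.56368106] [-2.07294759  0.02459107  1.12287538]
top [[591.26763534   0.         308.81621839]
 [  0.         591.26763534 237.37853565]
 [  0.           0.           1.        ]] [-0.03741978  0.          0.          0.          0.        ] [ 304.94731921  -46.82727545 1572.59806559] [-3.01260441e+00 -1.35414898e-03 -1.56681113e+00]
wrist [[401.44584796   0.         320.67518106]
 [  0.         401.44584796 239.54475908]
 [  0.           0.           1.        ]] [-0.0269341  0.         0.         0.         0.       ] [ 335.21148702 -560.15801551  383.31871592] [ 2.86474253e+00  1.90908176e-03 -1.13847713e+00]
```

View pics/top0.png

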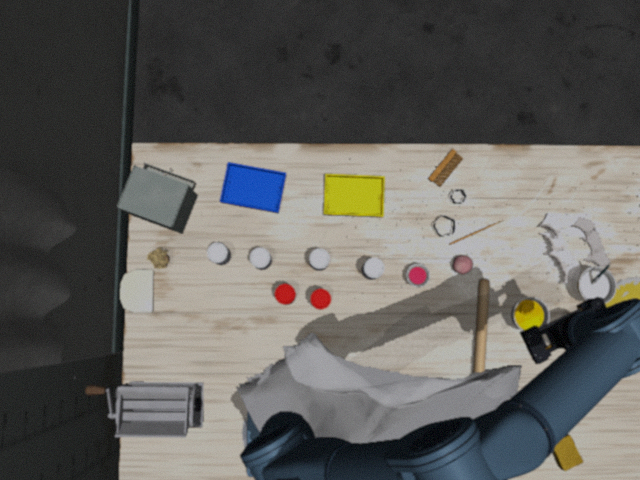

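View pics/side0.png

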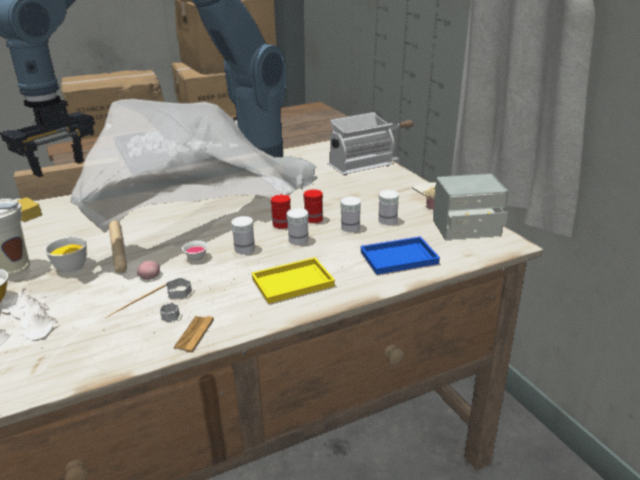

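View pics/wrist0.png

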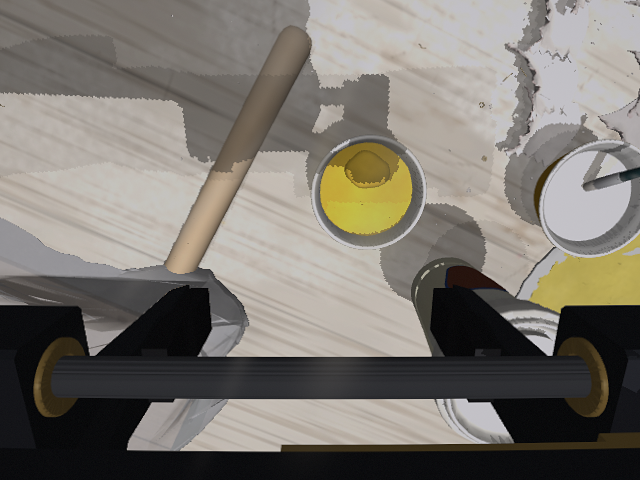

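The four tins are white-lidded at top (218,253), (260,258), (319,259), (372,267). The same-shaped red ones at (285,293) and (320,298) are look-alikes and not meant. I'll enlarge and measure.

```bash
cat > h.py <<'E'
import numpy as np, cv2
from scipy.spatial.transform import Rotation as R
def topix(f,P):
    Rm=R.from_euler('xyz',f['rotation']).as_matrix() if np.shape(f['rotation'])==(3,) else np.array(f['rotation'])
    t=-Rm.T@f['position']
    return cv2.projectPoints(np.array(P,float).reshape(-1,1,3),cv2.Rodrigues(Rm.T)[0],t,f['intrinsics'],np.array(f['dist_coeffs']))[0].reshape(-1,2)
def toworld(f,px,z):
    Rm=R.from_euler('xyz',f['rotation']).as_matrix()
    u=cv2.undistortPoints(np.array(px,float).reshape(-1,1,2),f['intrinsics'],np.array(f['dist_coeffs'])).reshape(-1,2)
    d=np.c_[u,np.ones(len(u))]@Rm.T
    p=np.array(f['position']); s=(z-p[2])/d[:,2]
    return p+d*s[:,None]
E
python3 - <<'E'
from plant import *
from h import *
f=grab_frame("top"); c=f["color"]
hsv=cv2.cvtColor(c,cv2.COLOR_RGB2HSV)
for n,lo,hi in [("blue",(105,150,60),(125,255,255)),("yellow",(24,180,100),(34,255,255))]:
    m=cv2.inRange(hsv,lo,hi); m[:, 420:]=0; m[:140]=0;m[230:]=0
    cs,_=cv2.findContours(m,0,2); k=max(cs,key=cv2.contourArea)
    w=toworld(f,k.reshape(-1,2),19)[:,:2].astype(np.float32)
    print(n,cv2.minAreaRect(w))
crop=c[225:325,190:430]; cv2.imwrite("pics/crop1.png",cv2.resize(crop,None,fx=3.3,fy=3.3,interpolation=2)[:,:,::-1])
for p in [(218,253),(260,258),(319,259),(372,267)]: print(p, toworld(f,[p],80)[0].round(1))
g=grab_frame("side"); cv2.imwrite("pics/crop2.png",cv2.resize(g["color"][170:300,170:470],None,fx=2.6,fy=2.6,interpolation=2)[:,:,::-1])
E
```

```text
blue ((641.8468017578125, 103.23089599609375), (157.44288635253906, 109.06814575195312), 79.67461395263672)
yellow ((621.5633544921875, -167.8572235107422), (157.2034454345703, 108.626708984375), 87.94316864013672)
(218, 253) [457.6 182.3  80. ]
(260, 258) [445.3  75.4  80. ]
(319, 259) [443.4 -74.1  80. ]
(372, 267) [ 423.6 -208.3   80. ]
```

View pics/crop1.png

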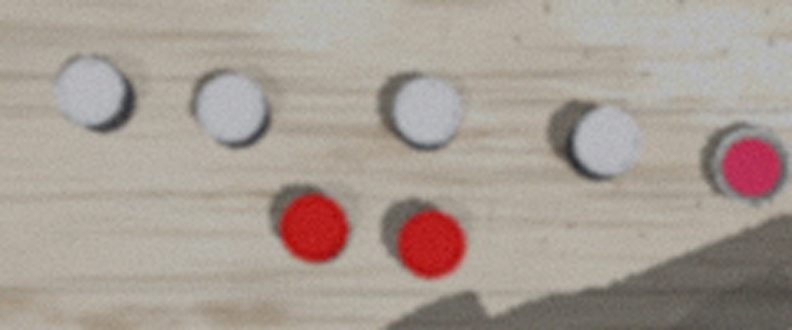

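View pics/crop2.png

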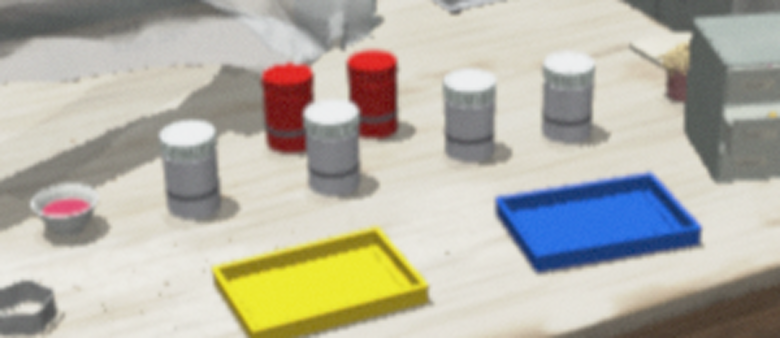

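The crop confirms four white-lidded grey tins at those pixels, and the two red ones stand behind them. I'll refine the positions with both cameras.

```bash
python3 - <<'E'
from plant import *
from h import *
f=grab_frame("top"); g=grab_frame("side")
T=np.array([(92,91),(231,107),(427,110),(607,142)])/3.3+[190,225]
S=np.array([(569,65),(470,83),(332,113),(188,133)])/2.6+[170,170]
a=toworld(f,T,80);b=toworld(g,S,80); print(a.round(1)[:,:2],b.round(1)[:,:2])
print("red",toworld(f,np.array([(314,228),(431,243)])/3.3+[190,225],80).round(0))
print("cab",toworld(f,[(195,182),(183,232)],120).round(0))
# project predicted outline to check
c=f["color"].copy(); th=np.linspace(0,2*np.pi,60)
big=cv2.resize(c,None,fx=3,fy=3,interpolation=2)
for p in a:
    pts=topix(f,np.c_[p[0]+26*np.cos(th),p[1]+26*np.sin(th),80+0*th]); cv2.polylines(big,[np.int32(pts*3+1)],True,(0,255,0),1)
for (cx,cy,y) in [(641.8,103.2,-.18),(621.6,-167.9,-.036)]:
  for z,hx,hy in [(20,55,80),(4,51,76)]:
    q=np.array([[hx,hy],[hx,-hy],[-hx,-hy],[-hx,hy]])@np.array([[np.cos(y),np.sin(y)],[-np.sin(y),np.cos(y)]])+[cx,cy]
    cv2.polylines(big,[np.int32(topix(f,np.c_[q,z+0*q[:,0]])*3+1)],True,(255,0,0),1)
cv2.imwrite("pics/ov1.png",big[450:860,560:1260,::-1])
E
```

```text
[[ 458.7  182.6]
 [ 446.8   75.5]
 [ 445.1  -75.1]
 [ 421.  -213.2]] [[ 470.2  179.2]
 [ 459.6   70.6]
 [ 455.3  -77.8]
 [ 429.1 -214.5]]
red [[354.  11.  80.]
 [343. -78.  80.]]
cab [[632. 238. 120.]
 [506. 265. 120.]]
```

View pics/ov1.png

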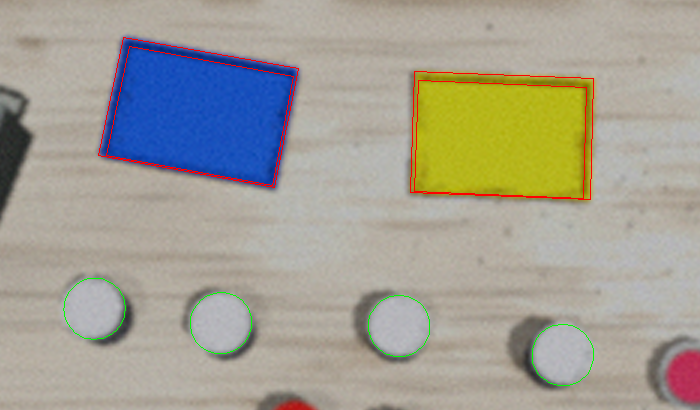

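Emit:
servo_tool --claw '[0.9, 0.9, 0.9, 0.9, 0.9, 0.9, 0.9, 0.9, 0.9, 0.9, 0.9, 0.9, 0.9, 0.9, 0.9]' --pt "29 -28 0" --pt "59 -56 0" --pt "88 -84 10" --pt "117 -112 20" --pt "147 -140 30" --pt "176 -168 40" --pt "205 -196 50" --pt "235 -224 60" --pt "264 -252 75" --pt "293 -280 90" --pt "293 -280 98" --pt "293 -280 98" --pt "293 -280 98" --pt "293 -280 98" --pt "293 -280 98" --yaw '[-0.114, -0.228, -0.342, -0.456, -0.57, -0.684, -0.798, -0.911, -1.025, -1.139, -1.139, -1.139, -1.139, -1.139, -1.139]' --force 25

```text
t: 1.6
eef_pos: [420.8, -215.3, 141.4]
tool_rot: [3.141, 0.001, 1.567]
contact_force: [-1.0, -0.2, 0.0]
grip_width: 79.3
```

```bash
python3 - <<'E'
from plant import *
import cv2
f=grab_frame("wrist"); cv2.imwrite("pics/w1.png",f["color"][:,:,::-1])
o=get_obs();print(o)
E
```

```text
{'t': 1.65, 'q': array([ 0.6745119 ,  0.40997077, -0.35937457,  2.05900877,  0.21874579,
        0.70696904,  0.17227486]), 'qvel': array([-0.00302559,  0.00073511, -0.00574942,  0.00258926,  0.00160315,
       -0.00197743, -0.0008422 ]), 'joint_torque': array([-1.91105311e-01, -4.17896569e+01, -2.83689983e+00, -1.81932575e+01,
       -4.32076456e-02,  3.15848622e-02,  2.70573182e-03]), 'eef_pos': array([ 420.81902799, -215.09906605,  141.31113035]), 'tool_rot': array([3.14080861e+00, 1.10724589e-03, 1.56766059e+00]), 'contact_force': array([0.02717464, 0.07168322, 0.47181272]), 'ft_torque': array([-0.03761554, -0.0726781 ,  0.02749142]), 'grip_width': 79.34311697425649}
```

View pics/w1.png

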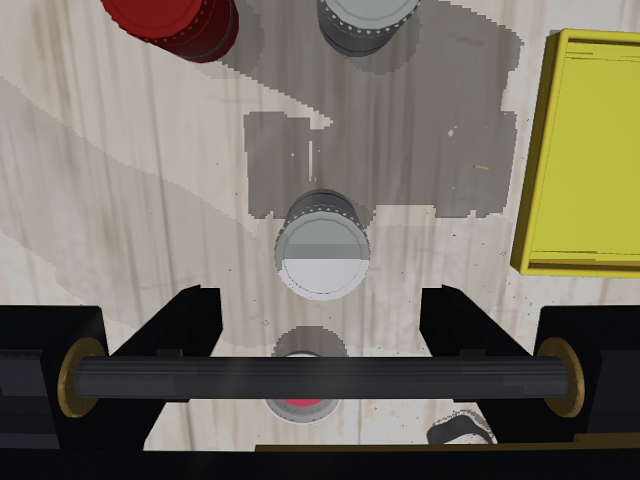

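The wrist view shows the tin's lid centred at about (323,254) between the fingers, with the cup at (302,400) below.

```bash
python3 - <<'E'
from plant import *
from h import *
f=grab_frame("wrist"); print(f["position"],toworld(f,[(323,254)],80).round(1), toworld(f,[(276,254),(370,254)],80).round(1), get_obs()['eef_pos'])
E
```

```text
[ 420.68781741 -144.35471929  286.62585938] [[ 421.7 -211.2   80. ]] [[ 396.3 -211.2   80. ]
 [ 447.2 -211.3   80. ]] [ 420.88067142 -214.85198834  141.26374366]
```

Emit:
servo_tool --claw '[0.9, 0.9, 0.9, 0.9, 0.9, 0.9, 0, 0, 0, 0, 0, 0, 0, 0, 0, 0, 0, 0, 0, 0]' --pt "2 0 30" --pt "2 0 60" --pt "2 0 85" --pt "2 0 103" --pt "2 0 103" --pt "2 0 103" --pt "2 0 103" --pt "2 0 103" --pt "2 0 103" --pt "2 0 103" --pt "2 0 103" --pt "2 0 103" --pt "2 0 95" --pt "2 0 80" --pt "2 0 60" --pt "2 0 40" --pt "2 0 30" --pt "2 0 30" --pt "2 0 30" --pt "2 0 30" --yaw '[0, 0, 0, 0, 0, 0, 0, 0, 0, 0, 0, 0, 0, 0, 0, 0, 0, 0, 0, 0]' --force 35

```text
t: 3.37
eef_pos: [420.0, -211.2, 109.8]
tool_rot: [-3.14, -0.001, 1.571]
contact_force: [-0.3, -0.7, -5.4]
grip_width: 52.4
```

```bash
cat > st.py <<'E'
from plant import *
import cv2,sys
r=[]
if len(sys.argv)>1:
    for i in range(2):
        f=grab_frame(sys.argv[1]); r.append(get_obs()['contact_force'].round(2))
    cv2.imwrite(f"pics/{sys.argv[2]}.png",f["color"][:,:,::-1])
o=get_obs(); print(r,o['t'],o['eef_pos'],o['tool_rot'],o['contact_force'],o['ft_torque'],o['joint_torque'].round(2),o['grip_width'])
E
python3 st.py side s2
```

```text
[array([-0.53,  0.31, -5.59]), array([-1.13, -0.14, -5.33])] 3.4667 [ 420.02164054 -211.02566828  109.61597499] [-3.13948430e+00 -1.01683159e-03  1.57085187e+00] [-1.13444014 -0.14233156 -5.33028475] [-0.00332977 -0.08486476  0.01479639] [ 7.000e-02 -4.621e+01 -3.190e+00 -1.794e+01 -2.000e-02  3.000e-02
 -0.000e+00] 52.8372842714212
```

View pics/s2.png

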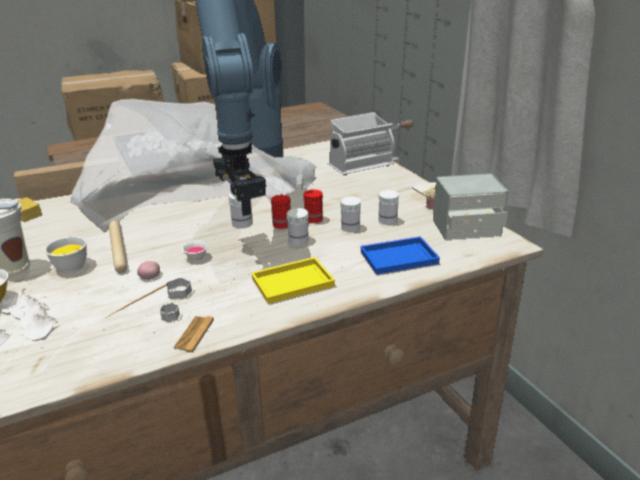

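About 5.4 N, so tin 4 is heavy. I'll carry it to the blue tray.

Emit:
servo_tool --claw '[0, 0, 0, 0, 0, 0, 0, 0, 0, 0, 0, 0, 0, 0, 0, 0, 0, 0, 0, 0]' --pt "0 15 -8" --pt "0 45 -15" --pt "0 80 -20" --pt "10 112 -20" --pt "38 138 -20" --pt "72 156 -20" --pt "108 172 -20" --pt "144 184 -20" --pt "180 195 -20" --pt "215 204 -20" --pt "245 210 -20" --pt "265 214 -20" --pt "275 215 -15" --pt "275 215 0" --pt "275 215 20" --pt "275 215 40" --pt "275 215 54" --pt "275 215 60" --pt "275 215 60" --pt "275 215 60" --yaw '[0, 0, 0, 0, 0, 0, 0, 0, 0, 0, 0, 0, 0, 0, 0, 0, 0, 0, 0, 0]'

```text
t: 5.13
eef_pos: [636.0, 63.3, 50.7]
tool_rot: [-3.141, 0.0, 1.57]
contact_force: [-0.1, 0.2, -4.1]
grip_width: 52.3
```

```bash
python3 st.py side s3
```

```text
[array([-0.16,  0.02, -4.8 ]), array([ 0.06, -0.13, -5.01])] 5.2333 [636.86971849  63.59937878  51.79654915] [ 3.13967576e+00 -2.84063170e-04  1.57053198e+00] [ 0.06140776 -0.1281359  -5.01337062] [ 0.00465833 -0.12232646 -0.04958427] [ 7.000e-02 -6.423e+01 -5.070e+00 -1.987e+01 -3.000e-02  4.000e-02
  0.000e+00] 52.42409082792833
```

View pics/s3.png

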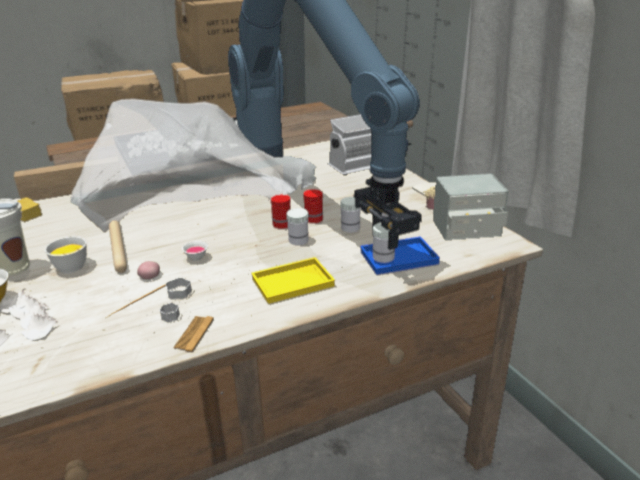

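Emit:
servo_tool --claw '[0, 0, 0, 0, 0, 0]' --pt "0 0 4" --pt "0 0 7" --pt "0 0 9" --pt "0 0 10" --pt "0 0 10" --pt "0 0 10" --yaw '[0, 0, 0, 0, 0, 0]'

```text
t: 5.73
eef_pos: [636.2, 63.6, 42.6]
tool_rot: [3.141, 0.001, 1.571]
contact_force: [-5.3, -1.9, 10.6]
grip_width: 52.7
```

Emit:
servo_tool --claw '[0, 0, 0.3, 0.6, 0.85, 0.85, 0.85, 0.85, 0.85, 0.85, 0.85]' --pt "0 0 -1" --pt "0 0 -1" --pt "0 0 -1" --pt "0 0 -1" --pt "0 0 -1" --pt "0 0 -1" --pt "0 0 -15" --pt "0 0 -40" --pt "0 0 -75" --pt "0 0 -105" --pt "0 0 -105" --yaw '[0, 0, 0, 0, 0, 0, 0, 0, 0, 0, 0]'

```text
t: 6.65
eef_pos: [640.4, 64.6, 153.3]
tool_rot: [3.13, -0.002, 1.571]
contact_force: [1.0, -0.1, 0.4]
grip_width: 74.7
```

```bash
python3 st.py wrist w4
```

```text
[array([-0.79,  0.46,  0.62]), array([-0.16, -0.96, -0.58])] 6.75 [637.25754807  63.79716206 148.00634277] [ 3.13758473e+00 -4.19730835e-04  1.57076812e+00] [-0.1593179  -0.95605366 -0.58019615] [-0.03266131 -0.03649508 -0.00633947] [-2.000e-02 -6.128e+01 -5.210e+00 -2.334e+01 -8.000e-02 -1.000e-02
  2.000e-02] 75.1665451474418
```

View pics/w4.png

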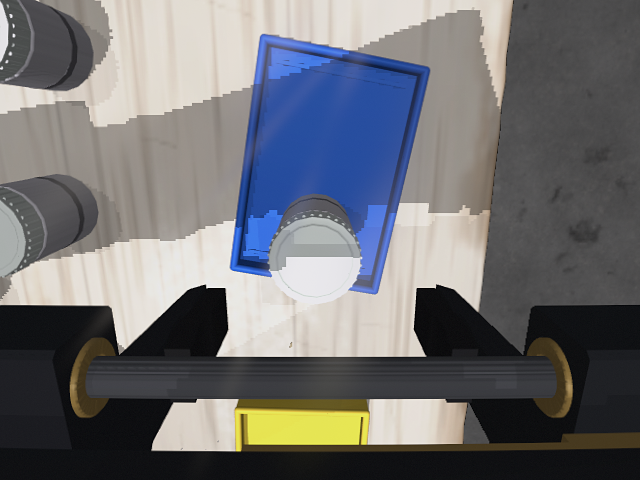

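Emit:
servo_tool --claw '[0.85, 0.85, 0.85, 0.85, 0.85, 0.85, 0.85, 0.85, 0.85, 0.85, 0.85, 0.85, 0.85, 0.85, 0, 0, 0, 0, 0, 0]' --pt "-12 -16 0" --pt "-35 -48 0" --pt "-58 -80 0" --pt "-81 -112 0" --pt "-104 -143 0" --pt "-125 -172 0" --pt "-136 -187 0" --pt "-138 -192 0" --pt "-138 -192 20" --pt "-138 -192 50" --pt "-138 -192 80" --pt "-138 -192 100" --pt "-138 -192 109" --pt "-138 -192 109" --pt "-138 -192 109" --pt "-138 -192 109" --pt "-138 -192 109" --pt "-138 -192 109" --pt "-138 -192 109" --pt "-138 -192 109" --yaw '[0, 0, 0, 0, 0, 0, 0, 0, 0, 0, 0, 0, 0, 0, 0, 0, 0, 0, 0, 0]'

```text
t: 8.42
eef_pos: [444.9, -74.5, 37.7]
tool_rot: [3.139, 0.0, 1.571]
contact_force: [-0.6, 0.1, 7.4]
grip_width: 51.5
```

```bash
python3 st.py side s5
```

```text
[array([-0.78, -0.4 ,  7.5 ]), array([-0.68,  0.51,  6.85])] 8.5167 [444.90572421 -74.50838809  37.73268071] [3.13948415e+00 3.70621304e-04 1.57072049e+00] [-0.6827437   0.50859267  6.84812324] [0.0169162  0.07227634 0.01520326] [ 7.000e-02 -4.225e+01 -2.130e+00 -1.091e+01  2.000e-02 -2.200e-01
 -1.000e-02] 51.37184259392043
```

View pics/s5.png

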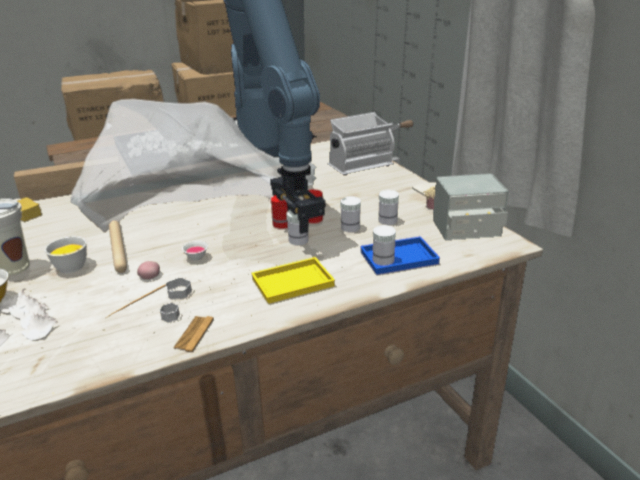

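Emit:
servo_tool --claw '[0, 0, 0, 0, 0, 0, 0, 0, 0]' --pt "0 0 -8" --pt "0 0 -22" --pt "0 0 -45" --pt "0 0 -65" --pt "0 0 -75" --pt "0 0 -75" --pt "0 0 -75" --pt "0 0 -75" --pt "0 0 -75" --yaw '[0, 0, 0, 0, 0, 0, 0, 0, 0]'

```text
t: 9.27
eef_pos: [443.1, -74.3, 110.7]
tool_rot: [-3.14, -0.0, 1.571]
contact_force: [0.0, 0.1, -0.6]
grip_width: 51.8
```

```bash
python3 st.py side s6
```

```text
[array([ 0.18, -0.9 , -1.04]), array([ 0.1 ,  0.45, -0.36])] 9.3667 [443.26062428 -74.24969184 110.83685832] [-3.13976349e+00 -3.55414365e-04  1.57104239e+00] [ 0.10040999  0.45333084 -0.36197814] [-0.09269909 -0.08352679  0.02164101] [ 5.000e-02 -4.186e+01 -2.900e+00 -1.633e+01 -3.000e-02  1.000e-02
 -0.000e+00] 51.52715694704394
```

About 0.7 N, so tin 3 is light. It goes to yellow.

Emit:
servo_tool --claw '[0, 0, 0, 0, 0, 0, 0, 0, 0, 0, 0, 0, 0, 0, 0, 0, 0, 0, 0, 0]' --pt "-4 15 -5" --pt "-14 45 -5" --pt "-25 80 -5" --pt "-36 115 -5" --pt "-46 148 -5" --pt "-52 170 -5" --pt "-54 179 -5" --pt "-54 180 5" --pt "-54 180 25" --pt "-54 180 45" --pt "-54 180 58" --pt "-54 180 62" --pt "-54 180 62" --pt "-54 180 65" --pt "-54 180 67" --pt "-54 180 69" --pt "-54 180 70" --pt "-54 180 70" --pt "-54 180 70" --pt "-54 180 70" --yaw '[0, 0, 0, 0, 0, 0, 0, 0, 0, 0, 0, 0, 0, 0, 0, 0, 0, 0, 0, 0]'

```text
t: 11.03
eef_pos: [624.1, -128.5, 41.9]
tool_rot: [3.141, 0.0, 1.571]
contact_force: [0.3, 0.0, -0.9]
grip_width: 51.7
```

```bash
python3 st.py side s7
```

```text
[array([-0.82,  0.13, -1.26]), array([-0.39, -0.96, -0.28])] 11.1333 [ 624.06894608 -128.41124638   41.87732428] [3.14129951e+00 2.86530756e-05 1.57080742e+00] [-0.39018687 -0.95624114 -0.28328905] [ 0.00559386 -0.07824152  0.04533836] [ 0.000e+00 -6.241e+01 -4.580e+00 -1.854e+01 -4.000e-02  2.000e-02
 -0.000e+00] 51.447200296116726
```

View pics/s7.png

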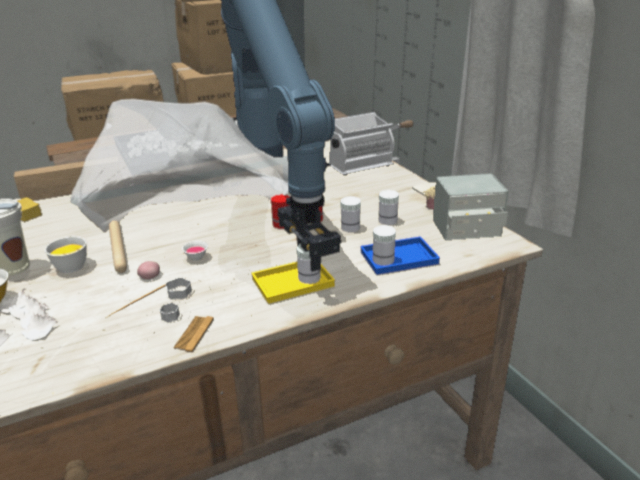

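Not yet in contact, so I'll lower in 1 mm steps.

Emit:
servo_tool --claw '[0, 0, 0, 0, 0]' --pt "0 0 1" --pt "0 0 1" --pt "0 0 1.5" --pt "0 0 1.5" --pt "0 0 1.5" --yaw '[0, 0, 0, 0, 0]'

```text
t: 11.55
eef_pos: [624.1, -128.4, 41.8]
tool_rot: [3.142, 0.0, 1.571]
contact_force: [-5.4, -0.2, 12.1]
grip_width: 52.3
```

Emit:
servo_tool --claw '[0, 0, 0.3, 0.6, 0.85, 0.85, 0.85, 0.85, 0.85, 0.85, 0.85, 0.85, 0.85, 0.85, 0.85, 0.85, 0.85, 0.85, 0.85, 0.85]' --pt "0 0 -1" --pt "0 0 -1" --pt "0 0 -1" --pt "0 0 -1" --pt "0 0 -1" --pt "0 0 -1" --pt "0 0 -15" --pt "0 0 -40" --pt "0 0 -75" --pt "0 0 -105" --pt "15 -12 -105" --pt "40 -35 -105" --pt "70 -60 -105" --pt "100 -87 -105" --pt "130 -113 -105" --pt "160 -139 -105" --pt "187 -163 -105" --pt "201 -175 -105" --pt "204 -177 -105" --pt "204 -177 -105" --yaw '[0, 0, 0, 0, 0, 0, 0, 0, 0, 0, 0, 0, 0, 0, 0, 0, 0, 0, 0, 0]'

```text
t: 13.22
eef_pos: [446.9, 76.5, 146.0]
tool_rot: [3.14, 0.0, 1.573]
contact_force: [0.8, -0.1, -0.5]
grip_width: 74.9
```

```bash
python3 st.py wrist w8; python3 st.py top t8
```

```text
[array([ 0.39, -0.48, -0.36]), array([0.62, 0.57, 0.06])] 13.3167 [448.18775042  74.70322897 145.7247539 ] [3.14014109e+00 3.22847378e-04 1.56962304e+00] [0.62288049 0.57090056 0.05662136] [-0.05210277 -0.14223079  0.02362253] [-9.300e-01 -4.023e+01 -3.690e+00 -1.778e+01 -1.000e-01 -1.000e-02
 -2.000e-02] 74.92682631493673
[array([-0.57, -0.4 ,  0.38]), array([ 0.34, -0.27, -0.24])] 13.4167 [448.09919727  74.31666016 145.37908415] [3.14083201e+00 2.79483619e-04 1.56836329e+00] [ 0.33768747 -0.27061185 -0.24343708] [-0.03459359 -0.08865157 -0.00525356] [-3.800e-01 -4.009e+01 -3.300e+00 -1.808e+01 -5.000e-02 -2.000e-02
  1.000e-02] 75.00246294133709
```

View pics/w8.png

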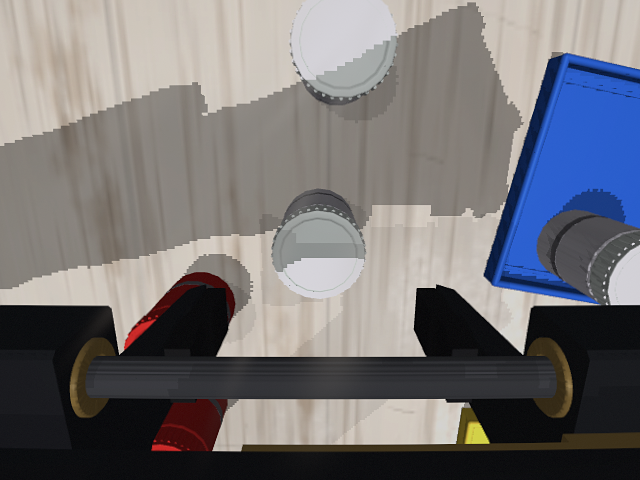

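View pics/t8.png

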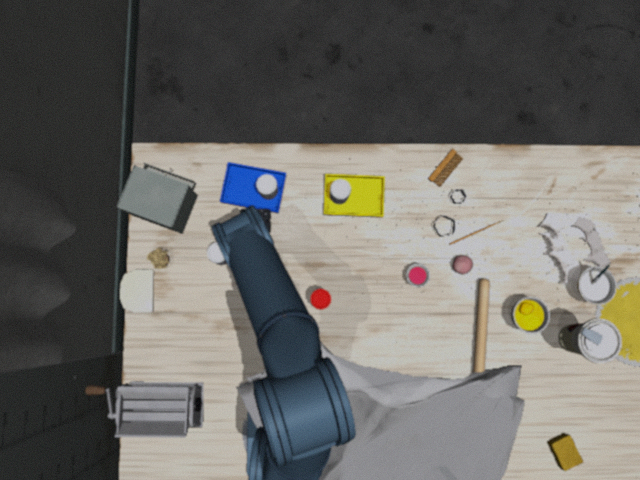

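Trays each hold one upright tin at (266,184) and (340,189). The next tin is centred under the gripper.

Emit:
servo_tool --claw '[0.85, 0.85, 0.85, 0.85, 0.85, 0.85, 0, 0, 0, 0, 0, 0, 0, 0, 0, 0, 0, 0, 0, 0]' --pt "2 0 30" --pt "2 0 60" --pt "2 0 90" --pt "2 0 107" --pt "2 0 107" --pt "2 0 107" --pt "2 0 107" --pt "2 0 107" --pt "2 0 107" --pt "2 0 107" --pt "2 0 107" --pt "2 0 107" --pt "2 0 97" --pt "2 0 80" --pt "2 0 58" --pt "2 0 40" --pt "2 0 32" --pt "2 0 32" --pt "2 0 32" --pt "2 0 32" --yaw '[0, 0, 0, 0, 0, 0, 0, 0, 0, 0, 0, 0, 0, 0, 0, 0, 0, 0, 0, 0]'

```text
t: 15.08
eef_pos: [446.1, 77.3, 112.4]
tool_rot: [-3.14, 0.0, 1.571]
contact_force: [-0.0, -0.2, -4.1]
grip_width: 51.6
```

```bash
python3 st.py side s9
```

```text
[array([-0.17,  0.11, -4.15]), array([-0.13,  0.52, -4.67])] 15.1833 [446.04483657  77.39537687 112.22157578] [-3.13944560e+00  3.85299402e-04  1.57101031e+00] [-0.12960286  0.51653464 -4.66797275] [-0.00424512 -0.08906601  0.02428816] [ 9.000e-02 -4.379e+01 -3.550e+00 -1.743e+01 -3.000e-02 -2.000e-02
 -0.000e+00] 51.66466266135981
```

About 4.3 N, so tin 2 is heavy. It goes to the free end of blue.

Emit:
servo_tool --claw '[0, 0, 0, 0, 0, 0, 0, 0, 0, 0, 0, 0, 0, 0, 0, 0, 0, 0, 0, 0]' --pt "0 10 -8" --pt "10 35 -15" --pt "25 68 -15" --pt "42 100 -15" --pt "54 133 -15" --pt "62 164 -15" --pt "65 188 -15" --pt "65 200 -15" --pt "65 203 -15" --pt "65 203 0" --pt "65 203 20" --pt "65 203 40" --pt "65 203 55" --pt "65 203 62" --pt "65 203 65" --pt "65 203 67" --pt "65 203 69" --pt "65 203 70" --pt "65 203 70" --pt "65 203 70" --yaw '[0, 0, 0, 0, 0, 0, 0, 0, 0, 0, 0, 0, 0, 0, 0, 0, 0, 0, 0, 0]'

```text
t: 16.85
eef_pos: [650.3, 142.7, 43.8]
tool_rot: [3.141, -0.0, 1.571]
contact_force: [-1.1, -0.1, -3.0]
grip_width: 51.6
```

```bash
python3 st.py side s10
```

```text
[array([ 0.26,  0.01, -3.48]), array([ 0.89,  0.04, -5.14])] 16.95 [650.24813048 142.68750369  43.70745185] [ 3.14081702e+00 -1.81001208e-04  1.57081760e+00] [ 0.8886061   0.04490482 -5.13570097] [-0.00480669 -0.07113976  0.03147153] [-1.000e-02 -6.733e+01 -5.870e+00 -2.053e+01 -4.000e-02 -1.000e-02
  0.000e+00] 51.97722970059657
```

View pics/s10.png

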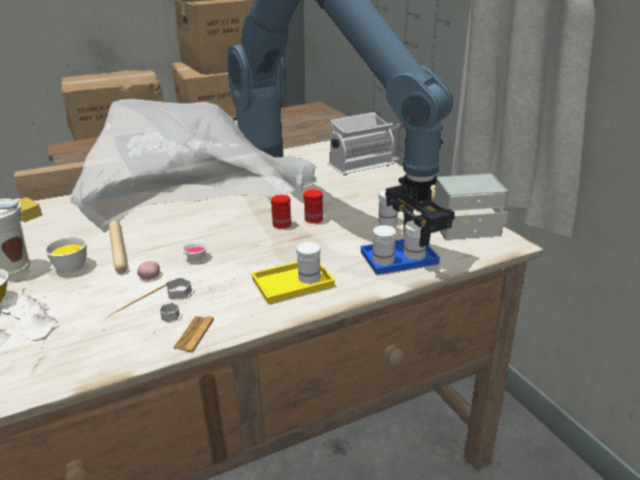

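Everything is in place, but the tin is still just off the floor. I'll lower it a little more.

Emit:
servo_tool --claw '[0, 0, 0, 0, 0, 0]' --pt "0 0 1" --pt "0 0 1" --pt "0 0 2" --pt "0 0 2" --pt "0 0 2" --pt "0 0 2" --yaw '[0, 0, 0, 0, 0, 0]'

```text
t: 17.45
eef_pos: [650.3, 142.7, 43.2]
tool_rot: [3.141, 0.0, 1.571]
contact_force: [-5.0, -2.5, 11.5]
grip_width: 51.8
```

Emit:
servo_tool --claw '[0, 0, 0.3, 0.6, 0.85, 0.85, 0.85, 0.85, 0.85, 0.85, 0.85, 0.85, 0.85, 0.85, 0.85, 0.85, 0.85, 0.85, 0.85, 0.85]' --pt "0 0 -1" --pt "0 0 -1" --pt "0 0 -1" --pt "0 0 -1" --pt "0 0 -1" --pt "0 0 -1" --pt "0 0 -15" --pt "0 0 -40" --pt "0 0 -75" --pt "0 0 -105" --pt "4 -15 -105" --pt "10 -45 -105" --pt "17 -80 -105" --pt "25 -115 -105" --pt "32 -150 -105" --pt "38 -178 -105" --pt "41 -189 -105" --pt "41 -191 -105" --pt "41 -191 -105" --pt "41 -191 -105" --yaw '[0, 0, 0, 0, 0, 0, 0, 0, 0, 0, 0, 0, 0, 0, 0, 0, 0, 0, 0, 0]'

```text
t: 19.12
eef_pos: [461.0, 183.3, 146.7]
tool_rot: [3.14, -0.0, 1.569]
contact_force: [0.7, 0.1, -0.5]
grip_width: 74.8
```

```bash
python3 st.py wrist w11
```

```text
[array([-0.05, -0.76, -0.14]), array([ 0.75, -1.26, -0.21])] 19.2167 [460.7139811  183.19621546 146.34311889] [ 3.14049987e+00 -4.07349969e-04  1.56888858e+00] [ 0.74888161 -1.26274291 -0.20593852] [-0.05786306 -0.08472268 -0.0414951 ] [-1.800e-01 -4.441e+01 -4.030e+00 -1.894e+01 -4.000e-02 -4.000e-02
  1.000e-02] 74.82399866299693
```

View pics/w11.png

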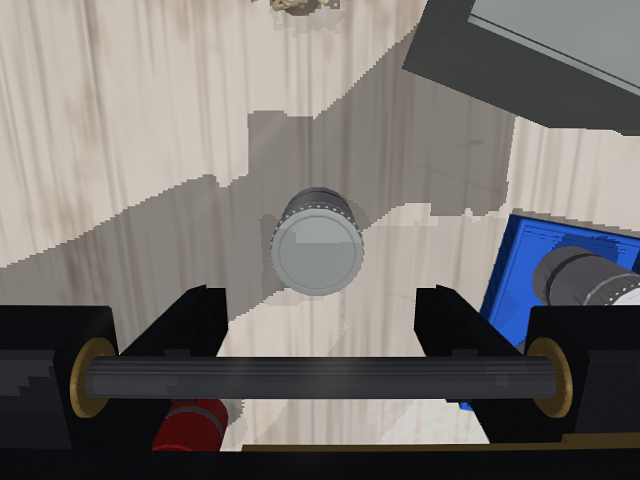

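The lid is at (317,251), nearly centred, so I'll grip and lift.

Emit:
servo_tool --claw '[0.85, 0.85, 0.85, 0.85, 0.85, 0.85, 0, 0, 0, 0, 0, 0, 0, 0, 0, 0, 0, 0, 0, 0]' --pt "2 -1 30" --pt "2 -1 60" --pt "2 -1 90" --pt "2 -1 107" --pt "2 -1 107" --pt "2 -1 107" --pt "2 -1 107" --pt "2 -1 107" --pt "2 -1 107" --pt "2 -1 107" --pt "2 -1 107" --pt "2 -1 107" --pt "2 -1 97" --pt "2 -1 80" --pt "2 -1 58" --pt "2 -1 40" --pt "2 -1 32" --pt "2 -1 32" --pt "2 -1 32" --pt "2 -1 32" --yaw '[0, 0, 0, 0, 0, 0, 0, 0, 0, 0, 0, 0, 0, 0, 0, 0, 0, 0, 0, 0]'

```text
t: 20.88
eef_pos: [457.3, 185.2, 113.4]
tool_rot: [-3.14, 0.001, 1.571]
contact_force: [0.0, 0.0, -1.3]
grip_width: 52.3
```

```bash
python3 st.py side s12
```

```text
[array([-0.73, -0.4 , -0.83]), array([ 0.21, -0.82, -0.67])] 20.9833 [457.14858444 185.25401768 113.20404885] [-3.13970688e+00  7.63052447e-04  1.57099827e+00] [ 0.20711387 -0.82259191 -0.66600426] [-0.05432187 -0.0937801   0.0126267 ] [ 7.000e-02 -4.638e+01 -4.150e+00 -1.767e+01 -3.000e-02 -4.000e-02
 -0.000e+00] 51.931049330221924
```

View pics/s12.png

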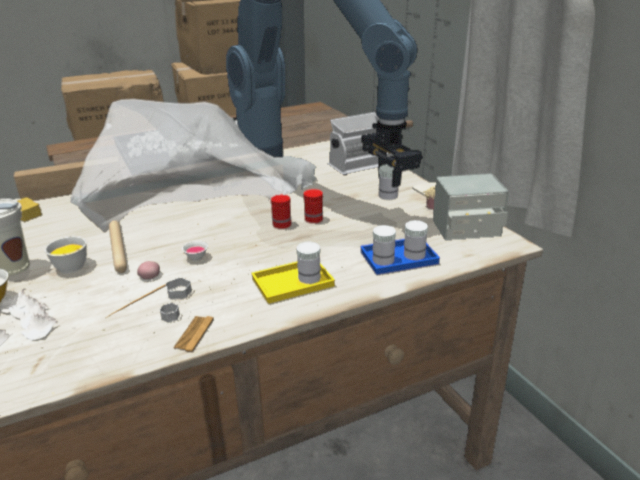

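About 0.8 N, so tin 1 is light. I'll carry it high to the free end of yellow.

Emit:
servo_tool --claw '[0, 0, 0, 0, 0, 0, 0, 0, 0, 0, 0, 0, 0, 0, 0, 0, 0, 0, 0, 0]' --pt "-5 0 -10" --pt "-25 2 -25" --pt "-55 5 -40" --pt "-90 10 -40" --pt "-125 16 -40" --pt "-160 22 -40" --pt "-195 30 -40" --pt "-230 38 -40" --pt "-265 48 -40" --pt "-300 60 -40" --pt "-332 76 -40" --pt "-360 96 -40" --pt "-380 122 -40" --pt "-390 145 -40" --pt "-393 159 -35" --pt "-393 163 -20" --pt "-393 163 5" --pt "-393 163 30" --pt "-393 163 50" --pt "-393 163 58" --yaw '[0, 0, 0, 0, 0, 0, 0, 0, 0, 0, 0, 0, 0, 0, 0, 0, 0, 0, 0, 0]'

```text
t: 22.65
eef_pos: [617.3, -206.1, 52.1]
tool_rot: [-3.135, -0.002, 1.572]
contact_force: [-0.1, 0.3, -1.6]
grip_width: 52.4
```

Emit:
servo_tool --claw '[0, 0, 0, 0, 0, 0, 0, 0]' --pt "0 0 3" --pt "0 0 6" --pt "0 0 9" --pt "0 0 11" --pt "0 0 12" --pt "0 0 12" --pt "0 0 12" --pt "0 0 12" --yaw '[0, 0, 0, 0, 0, 0, 0, 0]'

```text
t: 23.32
eef_pos: [621.1, -207.5, 44.6]
tool_rot: [3.141, 0.0, 1.571]
contact_force: [-0.2, 0.2, -0.8]
grip_width: 52.3
```

```bash
python3 st.py side s13
```

```text
[array([-0.22,  0.09, -1.22]), array([ 0.84,  1.09, -1.08])] 23.4167 [ 621.08270714 -207.40622815   44.43627665] [3.14128942e+00 1.14410094e-04 1.57092556e+00] [ 0.84280968  1.08661148 -1.08053467] [-0.03675089 -0.07843211 -0.0487967 ] [ 0.000e+00 -6.421e+01 -4.540e+00 -1.933e+01 -4.000e-02  2.000e-02
  0.000e+00] 52.3991432075009
```

View pics/s13.png

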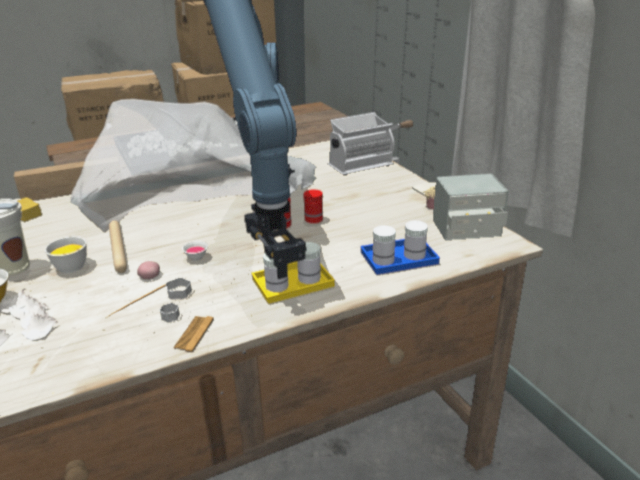

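Emit:
servo_tool --claw '[0, 0, 0, 0, 0]' --pt "0 0 1" --pt "0 0 2" --pt "0 0 2" --pt "0 0 2" --pt "0 0 2" --yaw '[0, 0, 0, 0, 0]'

```text
t: 23.83
eef_pos: [621.1, -207.6, 44.3]
tool_rot: [-3.142, 0.001, 1.571]
contact_force: [-6.8, 1.1, 14.8]
grip_width: 52.5
```

Resting. Next I'll release, rise and back away.

Emit:
servo_tool --claw '[0, 0, 0.3, 0.6, 0.9, 0.9, 0.9, 0.9, 0.9, 0.9, 0.9, 0.9, 0.9, 0.9, 0.9, 0.9, 0.9, 0.9, 0.9, 0.9]' --pt "0 0 -1" --pt "0 0 -1" --pt "0 0 -1" --pt "0 0 -1" --pt "0 0 -1" --pt "0 0 -1" --pt "0 0 -15" --pt "0 0 -40" --pt "0 0 -75" --pt "0 0 -110" --pt "0 0 -145" --pt "0 -15 -170" --pt "0 -45 -180" --pt "0 -80 -180" --pt "0 -115 -180" --pt "0 -140 -180" --pt "0 -150 -180" --pt "0 -150 -180" --pt "0 -150 -180" --pt "0 -150 -180" --yaw '[0, 0, 0, 0, 0, 0, 0, 0, 0, 0, 0, 0, 0, 0, 0, 0, 0, 0, 0, 0]'

```text
t: 25.5
eef_pos: [472.8, -207.2, 222.7]
tool_rot: [3.14, 0.0, 1.572]
contact_force: [0.7, 1.0, -0.5]
grip_width: 79.4
```

```bash
python3 - <<'E'
from plant import *
from h import *
f=grab_frame("top"); g=grab_frame("side")
print(get_obs()['t'],get_obs()['eef_pos'],get_obs()['contact_force'],get_obs()['grip_width'])
big=cv2.resize(f["color"],None,fx=3,fy=3,interpolation=2); th=np.linspace(0,6.28,60)
for p in [(635.5,63.6),(649.5,142.7),(623.5,-128.4),(620.5,-207.5)]:
    cv2.polylines(big,[np.int32(topix(f,np.c_[p[0]+26*np.cos(th),p[1]+26*np.sin(th),84+0*th])*3+1)],True,(0,255,0),1)
a=big[430:830,440:1240]; cv2.imwrite("pics/tf.png",a[:,:,::-1])
cv2.imwrite("pics/sf.png",cv2.resize(g["color"][170:320,150:470],None,fx=2.5,fy=2.5,interpolation=2)[:,:,::-1])
E
```

```text
25.6 [ 472.52962588 -207.03211548  222.2984676 ] [ 0.78097639  0.74268062 -0.37541766] 79.11872560609707
```

View pics/tf.png

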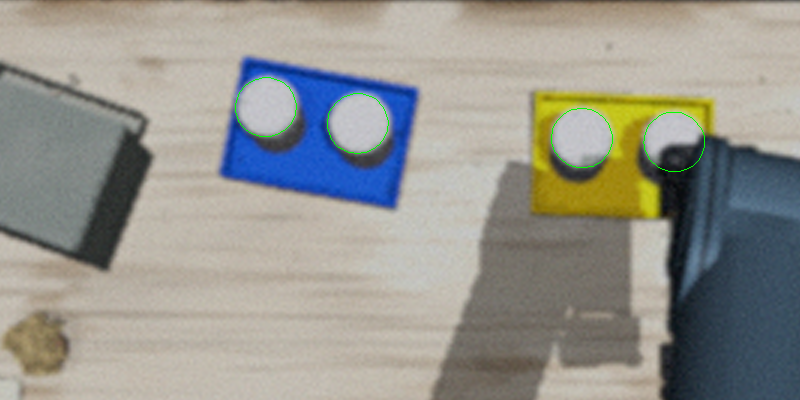

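View pics/sf.png

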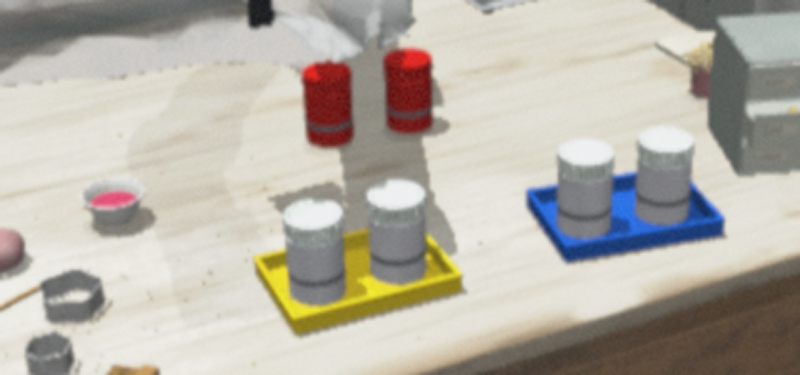

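The top picture shows lids at (267,107) and (358,123) in blue, and (582,138) and (675,141) in yellow, each on its predicted circle. The side picture shows all four upright on the tray floors, with the bystanders where they were.

```bash
python3 -c "
from plant import *
print(sign_off())"
```

```text
the job is handed in; nothing more can be done
None
```

All four tins are sorted and the job is handed in at about 25.6 s on the robot's clock, well inside the 69 s limit.

- **Weights:** Numbering the tins left to right in the top picture, tin 2 (about 4.3 N) and tin 4 (about 5.4 N) were heavy, and tins 1 and 3 (about 0.7–0.8 N each) were light. The heavy pair stands in the blue tray and the light pair in the yellow one. Each tin was lowered until the wrist force showed contact before I opened the fingers.
- **Final checks:** In the last top and side pictures all four tins stand upright inside the tray walls, on their predicted spots. The cutter and cup look unmoved in the side picture, the pot is in place in the top one, and the gripper was clear.
- **What disagreed:** My early side-camera estimates of the tin positions were about 10 mm off the top-camera ones. I used the top-camera positions, and checks from the wrist camera on three of the tins agreed with them to within 2–3 mm.
- **Not measured:** The tins' force on the trays could not be read directly, so it rests on the lift readings.

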